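Brush out a seed canister, close it with its nested lids, lift off the outer lid

ROBOT

A 6-joint arm with a two-finger parallel gripper is mounted at the origin on the work surface. World frame = base frame: x ahead of the robot, y to its left, z up, the work surface at z = 0. Lengths are in m, angles in rad, forces in N, time in s.
With the tool pointing down it reaches from about 0.35 to 0.775 m from the base axis. Payload 5.5 kg.
Tool frame: the origin (TCP) lies midway between the tips of the shut fingers; the grasp point (between the pads) lies 19 mm behind it; z points along the fingers, y is the line along which they close (so a half turn about z gives the same grasp; the last joint's range is limited). The gripper opens to 85 mm and grips with 20 to 120 N. Pads are 22 mm wide; open, the fingers measure 114 mm over their backs; the gripper's body (76 mm by 85 mm) begins 54 mm behind the grasp point. The pads swing forward as they close: fully open they stand 13 mm farther back than shut.
Start: joints at [-1.34, 0.313, 0.046, 1.304, 0, 1.431], TCP at [0.208, -0.536, 0.231] pointing down, gripper open.
Joint ranges: [-2.76, 2.76], [-0.86, 1.69], [-1.03, 1.26], [-2.2, 2.34], [-1.47, 1.5], [-3.14, 3.14]. Speed limits (rad/s): [2.57, 2.57, 3.14, 3.14, 3.14, 3.14].

INTERFACE

Orientations are given as a unit quaternion [w, x, y, z].
In Python, from workcell import env gives the robot as it stands. The module is installed in compiled form; this text tells all that it offers.
- The arm moves only by the tool servo_tool, never from a script. Its argument "increments" is a list of rows, each an object of numbers: "grip": the closure, from 0 (fully open) to 1 (shut); "x", "y", "z": the shift along the tool's x, y, z in mm; "roll": the turn about the tool's z in degrees. In form: [{"grip": .., "x": .., "y": .., "z": .., "roll": ..}, ...]. A call has 1 to 5 rows; each row shifts and turns the commanded pose from where the row before left it, along the tool's axes as they then stand; what a row does not reach is not made up. A row lasts 1/12 s, in which the tool goes at most 41.7 mm and 7.16 degrees, less where a joint would pass 70% of its speed; a pose out of reach is approached as far as the arm can. A call is refused whole if a number of a shift passes 41.7 or a number of a turn 7.16, either way. A call with a gripper value outside its range is refused whole. The fingers move at their own pace and stop on an object; "grip_force" is the grip in N (left out, the last holds). Time passes only in rows, so rows that do not move let the fingers close. It gives the time, the measured TCP pose, the force, the opening and the grip force at its end, in the units of the state.
- env.get_state(): the state, without advancing time (a new reading comes with each control period).
- env.read_camera(name): name is "scene" or "top" or "wrist"; returns the picture (420x560x3 uint8, red, green, blue); there is no depth.
- env.get_calibration(name): a dict with "vertical_fov" (degrees; the focal length in pixels is half the picture's height over the tangent of half this angle, whatever the lens; pixels are square), "cx", "cy" (the principal point, pixels), "rvec" (rotation vector, rad) and "tvec" (3), from world to camera coordinates, as OpenCV has them; the wrist camera has in their place "tool_from_camera" (4x4, takes a point from camera to tool coordinates, whose origin is the TCP and whose axes are the flange's). Camera axes: x right, y down, z forward; pixel columns grow to the right and rows downward; lengths in m; the calibration is good to about 2 mm. The wrist camera is an equidistant fisheye: a pixel r from the principal point sees the ray r / f radians off the axis. A picture is of the moment at which its call begins: read the wrist's pose just before it. get_calibration takes no time and is no camera call.
- env.hand_in(): hands the job in; it is judged then, once.
The state is a dict: "clock": time; "joint_pos": joint angles; "qvel": joint speeds; "tau": joint torques, N m; "tcp_pos": TCP position; "orientation": TCP orientation; "wrist_force": force on the tool from outside, world axes, zero at the start; "ft_torque": the same for the moment, N m; "finger_gap": finger opening in m; "grip_force": force on a finger pad.
Only numpy, scipy, OpenCV 4.12 (cv2) and the standard library are available. Lean on these libraries where they do the work, as an engineer would, in place of code of your own. Each camera call takes 0.05 s, during which the arm holds its last target. There are 200 camera calls.

TASK

Brush out the empty seed canister: run the bottle brush down to its floor, draw it up until the tip nears the mouth, go down to the floor again, then put the brush back in its holder and let go. Carry the two nested lids as one (the inner lid's projecting rim carries both), seat them fully home and level in the canister's mouth and let go; then lift off only the outer lid, the inner one staying seated and undisturbed, and finish still holding the outer lid up, about a hand's breadth clear, while I check the seal. Never part the lids before they are seated, keep the canister upright and leave the other things on the bench where they are.

Things in the scene. Friction and masses are not known exactly. Their poses are not given: they have to be found in the camera images.
- canister: Loose open round steel canister, small blank paper label on its side, about 0.3 kg, upright: outside diameter 58 mm, height 86, bore diameter 52, inner floor 4 above its underside. Origin: centre of its underside; z up along its axis.
- inner_lid: Black plastic stopper, loose, about 80 g, no catch. From its underside up: tapered plug dia 45 mm (0-14), fluted rim dia 66 (14-24, grip it here), crown dia 47 (24-30) hidden in the outer lid. Starts standing on the bench on its plug, outer lid on top. Home: rim on the canister's mouth, origin 72 above the canister's, plug play about 3 each side. Origin: centre of underside; z up.
- outer_lid: Steel cap with wooden knob, loose, about 60 g. Just rests on the inner lid's rim round its crown (2 mm play, no catch), rides along when the rim is carried. Cap dia 58, 0-10 above its underside; knob on the axis: neck dia 16 (10-14), grip dia 21 (15.5-28), top 30. Origin: centre of underside, 24 above the inner lid's when nested; z up.
- brush: Bottle brush, about 90 g, 188 mm long, round, upright, head down in its holder. From the tip: bristle head 0-78, dia 45 but soft, solid core dia 24; stem; step 86-94 widening from dia 38 to 50; collar dia 66 (94-102); wooden handle dia 18 (102-188, grip near 160). Origin: centre of the tip; z from tip to handle.
- holder: Brush holder: white round sleeve, outside diameter 60 mm, bore 54, mouth 110 above the bench, on a wooden foot 90 x 90 x 12 screwed to the bench. The brush hangs in it by its collar on the mouth: brush origin 16 above the holder's origin, on its axis (2 play). Origin: centre of underside; z up.
- flowerpot: Bystander: loose terracotta flowerpot, diameter 95, height 85. Origin: centre of its underside.
- screw_jar: Bystander: loose glass jar with a steel cap, diameter 64, height 85. Origin: centre of its underside.
- trowel: Bystander: loose hand trowel lying flat, about 300 long, 55 wide, 26 high; handle towards its -x, blade to +x. Origin: on the bench, 150 from the handle's end.
There are look-alikes about, which are no part of the job. What is shaped like the inner_lid but green is not meant.

How it is judged:
On the way, in this order (a step that is already met when the one before it is completed fails the run):
1. the held brush reaches the canister's floor (tip within 12 mm of it) (horizontal distance between brush and canister below 0.03 m and contact force between the fingers and brush above 0.3 N and z of brush in the frame of canister below 0.016 m), for 0.05 s.
2. the held brush is drawn up inside the canister to near its mouth (tip 40 to 86 mm above the canister's underside) (horizontal distance between brush and canister below 0.03 m and contact force between the fingers and brush above 0.3 N and z of brush in the frame of canister between 0.04 and 0.086 m), for 0.05 s.
3. the held brush reaches the canister's floor again (all of step 1), for 0.05 s.
4. the brush is back in its holder, collar on the mouth, let go (z of brush in the frame of holder below 0.02 m and horizontal distance between brush and holder below 0.006 m and angle between brush's own z axis and vertical below 0.08 rad and contact force between the fingers and brush below 0.05 N), for 0.2 s.
5. the nested lids are fully home in the canister, still nested, and the inner lid is let go (z of inner_lid in the frame of canister between 0.069 and 0.0745 m and horizontal distance between inner_lid and canister below 0.006 m and angle between the z axis of inner_lid and the z axis of canister, either way round below 0.06 rad and z of outer_lid in the frame of inner_lid between 0.022 and 0.0265 m and contact force between the fingers and inner_lid below 0.05 N), for 0.2 s.
At the end, for the whole second after the job is handed in: The gripper holds the outer lid still, 50 mm or more above its nested height, clear of the rest; the inner lid is home in the upright canister (within 2.5 mm of the mouth, 6 mm of centre, 0.06 rad of level), untouched; the brush hangs in its holder, let go (all of step 4 and z of inner_lid in the frame of canister between 0.069 and 0.0745 m and horizontal distance between inner_lid and canister below 0.006 m and angle between the z axis of inner_lid and the z axis of canister, either way round below 0.06 rad and contact force between the fingers and inner_lid below 0.05 N and contact force between the fingers and outer_lid above 0.5 N and z of outer_lid in the frame of canister above 0.146 m and contact force between outer_lid and inner_lid below 0.02 N and contact force between outer_lid and canister below 0.02 N and linear speed of outer_lid below 0.03 m/s and angle between canister's own z axis and vertical below 0.05 rad and height (world z) of canister below 0.004 m and linear speed of canister below 0.02 m/s); the arm keeps its last pose, push and grip.
It fails at once if the lids are parted before the inner lid is seated, or the inner lid is unseated while the outer lid is off ((z of outer_lid in the frame of inner_lid above 0.034 m or horizontal distance between outer_lid and inner_lid above 0.015 m) and not (z of inner_lid in the frame of canister between 0.069 and 0.0745 m and horizontal distance between inner_lid and canister below 0.006 m and angle between the z axis of inner_lid and the z axis of canister, either way round below 0.06 rad)).
It fails at once if the canister is tipped (angle between canister's own z axis and vertical above 0.3 rad).
It fails at once if a bystander is disturbed (distance of any of flowerpot, screw_jar, trowel from where it was at the start of the episode above 0.02 m).
It also fails if it takes over 72 s, if anything falls off the work surface, if the arm or the gripper's body presses on something with over 40 N, if the wrist force passes 120 N, or if a joint passes its speed limit or range.

## Working session

There is one attempt and no reset: what is moved stays moved. The work goes in short steps, Python scripts to look and compute and a tool call to move; the robot and the scene stay as the last step left them, time stands still between calls to the robot, and variables do not carry over. Pictures are saved under pics/ and viewed, at most 10 in all, crops included, and the job is handed in when it is done.

Besides the shell and the picture viewer there is one more tool, called after "Request:" as name([rows], argument=value, ...), one row to a line, values as JSON. servo_tool: Moves the arm, as the interface text tells. Its arguments: {"type":"object","properties":{"increments":{"type":"array"},"grip_force":{"type":"number"}},"required":["increments"]}

```bash
mkdir -p pics; python3 - <<'E'
from workcell import env
import cv2
for n in ("scene","top"):
    cv2.imwrite(f"pics/{n}0.png",env.read_camera(n)[:,:,::-1]); print(n,env.get_calibration(n))
print(env.get_calibration("wrist")); print(env.get_state())
E
```

```text
scene {'vertical_fov': 46.05760758757507, 'cx': 278.4908605540101, 'cy': 206.06098719506974, 'rvec': array([ 2.43197431,  0.79968088, -0.25393315]), 'tvec': array([-0.55723152, -0.19600748,  1.2860131 ])}
top {'vertical_fov': 44.85553916194843, 'cx': 276.88271332057155, 'cy': 206.33358865404142, 'rvec': array([ 2.07715106, -2.14661661,  0.23982853]), 'tvec': array([0.11319513, 0.61099912, 1.31196269])}
{'vertical_fov': 65.70646984690485, 'cx': 278.28175085565306, 'cy': 206.9866289568104, 'tool_from_camera': array([[ 6.87217737e-05, -9.64432894e-01, -2.64327803e-01,
         6.70288984e-02],
       [ 9.99999612e-01, -1.65765877e-04,  8.64804267e-04,
        -5.86507713e-04],
       [-8.77862213e-04, -2.64327760e-01,  9.64432509e-01,
        -1.43137372e-01],
       [ 0.00000000e+00,  0.00000000e+00,  0.00000000e+00,
         1.00000000e+00]])}
{'clock': 0.1, 'joint_pos': array([-1.33957633e+00,  3.13926675e-01,  4.51013342e-02,  1.30358166e+00,
       -1.74244292e-05,  1.43117194e+00]), 'qvel': array([ 0.00075168, -0.00179499,  0.0028415 , -0.00161384,  0.0011137 ,
       -0.00108032]), 'tau': array([ 1.94283632e-03, -4.81724811e+01,  2.99243832e+01,  1.28234152e-02,
       -1.31264997e-04, -3.59137402e-06]), 'tcp_pos': array([ 0.20825187, -0.53548702,  0.23050082]), 'orientation': array([-8.04093218e-04,  9.82858182e-01,  1.84361452e-01, -4.55728318e-05]), 'wrist_force': array([0.19355344, 0.1885125 , 0.55786292]), 'ft_torque': array([-0.01178143, -0.05380634,  0.00957575]), 'grip_force': 0.0, 'finger_gap': 0.0852968357476986}
```

View pics/scene0.png

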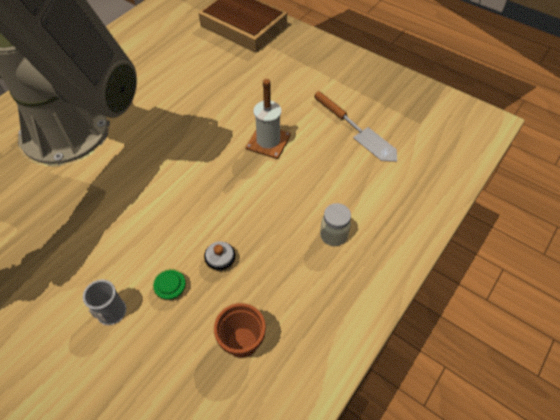

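View pics/top0.png

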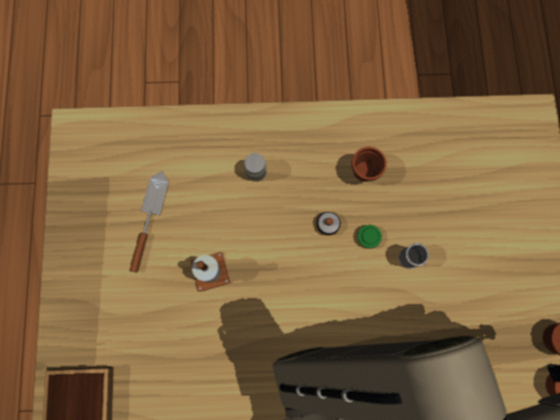

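The scene view shows the brush collar at (267,107), the nested lids at (219,252), the canister mouth at (101,294), the jar cap at (337,213) and the pot at (240,325). The top view shows the collar at (205,267), the knob at (329,222), the canister mouth at (416,255), the jar at (255,162) and the pot at (369,163).

```bash
cat > h.py <<'E'
import numpy as np, cv2
from workcell import env
from scipy.spatial.transform import Rotation as R
def ray(n,u,v):
    c=env.get_calibration(n); f=210/np.tan(np.radians(c['vertical_fov']/2))
    d=np.array([(u-c['cx'])/f,(v-c['cy'])/f,1.])
    if n=='wrist':
        r=np.hypot(d[0],d[1]); d=np.array([d[0]/r*np.sin(r),d[1]/r*np.sin(r),np.cos(r)]) if r>0 else d
        s=env.get_state(); q=s['orientation']; M=R.from_quat([q[1],q[2],q[3],q[0]]).as_matrix(); T=c['tool_from_camera']
        return M@T[:3,3]+s['tcp_pos'], M@T[:3,:3]@d
    M=cv2.Rodrigues(c['rvec'])[0]
    return -M.T@c['tvec'], M.T@d
def at(n,u,v,z):
    o,d=ray(n,u,v); return (o+d*(z-o[2])/d[2])[:2]
E
python3 - <<'E'
from h import *
for k,z,s,t in [("collar",.118,(267,107),(205,267)),("handle top",.204,(266,82),(201,266)),("knobtop",.054,(218,248),(329,221.5)),("can mouth",.086,(101,294),(416,255)),("jar",.085,(337,213),(255,162)),("pot",.085,(240,325),(369,163)),("green",.03,(170,283),(370,236)),("trowel handle",.02,(317,95),(134,270)),("blade",.01,(396,160),(160,173))]:
    print(k,at("scene",*s,z).round(4),at("top",*t,z).round(4))
E
```

```text
collar [0.4485 0.2859] [0.4515 0.2811]
handle top [0.455  0.2771] [0.4454 0.2794]
knobtop [ 0.5743 -0.0498] [ 0.5703 -0.0472]
can mouth [ 0.4756 -0.2685] [ 0.4679 -0.2662]
jar [0.7346 0.1505] [0.7355 0.1487]
pot [ 0.7248 -0.16  ] [ 0.7229 -0.1615]
green [ 0.5377 -0.1612] [ 0.5306 -0.1605]
trowel handle [0.4667 0.4804] [0.4597 0.4868]
blade [0.7454 0.4143] [0.7348 0.4227]
```

```bash
cat >> h.py <<'E'
def go(x,y,z,yaw=None,n=None):
    s=env.get_state(); q=s['orientation']; M=R.from_quat([q[1],q[2],q[3],q[0]]).as_matrix()
    y0=np.degrees(np.arctan2(M[1,0],M[0,0])); yaw=y0 if yaw is None else yaw
    d=np.array([x,y,z])-s['tcp_pos']; n=n or int(np.ceil(max(np.linalg.norm(d)/.0415,abs(yaw-y0)/7.1)))
    print('t',round(s['clock'],2),'tcp',s['tcp_pos'].round(4),'yaw',y0.round(2),'z-axis',M[:,2].round(4),'F',s['wrist_force'].round(1),'gap',round(s['finger_gap'],4),'grip',round(s['grip_force'],1))
    for i in range(n):
        a=np.radians(y0+(yaw-y0)*i/n); c,sn=np.cos(a),np.sin(a); v=d/n*1000
        print('  row',[round(float(k),1) for k in (c*v[0]+sn*v[1], sn*v[0]-c*v[1], -v[2], -(yaw-y0)/n)])
E
python3 -c "
from h import *
go(.471,-.267,.231,90,10)"
```

```text
t 0.1 tcp [ 0.2083 -0.5355  0.2305] yaw 21.25 z-axis [-4.0e-04  1.6e-03 -1.0e+00] F [0.2 0.2 0.6] gap 0.0853 grip 0.0
  row [34.2, -15.5, -0.0, -6.9]
  row [35.8, -11.3, -0.0, -6.9]
  row [36.9, -6.9, -0.0, -6.9]
  row [37.5, -2.5, -0.0, -6.9]
  row [37.5, 2.1, -0.0, -6.9]
  row [37.0, 6.5, -0.0, -6.9]
  row [35.9, 10.9, -0.0, -6.9]
  row [34.4, 15.1, -0.0, -6.9]
  row [32.3, 19.1, -0.0, -6.9]
  row [29.8, 22.9, -0.0, -6.9]
```

Request:
servo_tool([
  {"grip": 0,"x": 34,"y": -15.5,"z": 0,"roll": -6.9},
  {"grip": 0,"x": 36,"y": -11,"z": 0,"roll": -6.9},
  {"grip": 0,"x": 37,"y": -7,"z": 0,"roll": -6.9},
  {"grip": 0,"x": 37.5,"y": -2.5,"z": 0,"roll": -6.9},
  {"grip": 0,"x": 37.5,"y": 2,"z": 0,"roll": -6.9},
])

```text
clock: 0.52
tcp_pos: [0.3403, -0.4001, 0.2308]
orientation: [-0.0, 0.883, 0.47, -0.0]
wrist_force: [1.3, -0.4, 0.2]
finger_gap: 0.0853
grip_force: 0.0
```

Request:
servo_tool([
  {"grip": 0,"x": 37,"y": 6.5,"z": 0,"roll": -6.9},
  {"grip": 0,"x": 36,"y": 11,"z": 0,"roll": -6.9},
  {"grip": 0,"x": 34.5,"y": 15,"z": 0,"roll": -6.9},
  {"grip": 0,"x": 32,"y": 19,"z": 0,"roll": -6.9},
  {"grip": 0,"x": 30,"y": 23,"z": 0,"roll": -6.9},
])

```text
clock: 0.93
tcp_pos: [0.4713, -0.2653, 0.231]
orientation: [-0.0, 0.704, 0.711, -0.0]
wrist_force: [0.7, -0.9, -0.9]
finger_gap: 0.0858
grip_force: 0.0
```

Request:
servo_tool([
  {"grip": 0,"x": 0,"y": 0,"z": 0,"roll": 0},
  {"grip": 0,"x": 0,"y": 0,"z": 0,"roll": 0},
])

```text
clock: 1.1
tcp_pos: [0.4715, -0.2651, 0.2308]
orientation: [-0.0, 0.704, 0.71, -0.0]
wrist_force: [0.2, -0.7, -0.3]
finger_gap: 0.0856
grip_force: 0.0
```

```bash
python3 - <<'E'
from h import *
go(.450,.281,.27,90)
cv2.imwrite("pics/w1.png",env.read_camera("wrist")[:,:,::-1])
E
```

```text
t 1.1 tcp [ 0.4715 -0.2651  0.2308] yaw 90.45 z-axis [-9.e-04  4.e-04 -1.e+00] F [ 0.2 -0.7 -0.3] gap 0.0856 grip 0.0
  row [39.0, -1.2, -2.8, 0.0]
  row [39.0, -1.3, -2.8, 0.0]
  row [39.0, -1.3, -2.8, 0.0]
  row [39.0, -1.3, -2.8, 0.0]
  row [39.0, -1.3, -2.8, 0.0]
  row [39.0, -1.3, -2.8, 0.0]
  row [39.0, -1.4, -2.8, 0.0]
  row [39.0, -1.4, -2.8, 0.0]
  row [39.0, -1.4, -2.8, 0.0]
  row [39.0, -1.4, -2.8, 0.0]
  row [39.0, -1.4, -2.8, 0.0]
  row [39.0, -1.5, -2.8, 0.0]
  row [39.0, -1.5, -2.8, 0.0]
  row [39.0, -1.5, -2.8, 0.0]
```

View pics/w1.png

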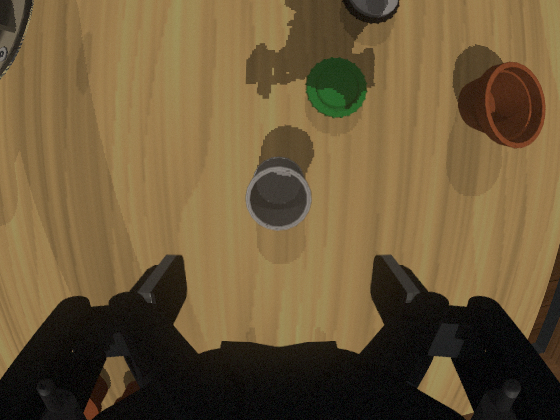

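The canister's mouth ring is centred near (278.5,197.5); the green lid is at (337,87) and the nested lids are at the top edge.

```bash
python3 - <<'E'
from h import *
print(at("wrist",278.5,197.5,.086), at("wrist",246,197.5,.086)-at("wrist",311,197.5,.086))
E
```

```text
[ 0.47080892 -0.26894928] [-0.05942805 -0.00033681]
```

Request:
servo_tool([
  {"grip": 0,"x": 38,"y": -1,"z": -5,"roll": 0},
  {"grip": 0,"x": 38,"y": -1,"z": -5,"roll": 0},
  {"grip": 0,"x": 38,"y": -1,"z": -5,"roll": 0},
  {"grip": 0,"x": 38,"y": -1,"z": -5,"roll": 0},
  {"grip": 0,"x": 38,"y": -1,"z": -5,"roll": 0},
])

```text
clock: 1.57
tcp_pos: [0.4637, -0.0771, 0.2563]
orientation: [-0.0, 0.707, 0.707, -0.0]
wrist_force: [1.3, -0.2, -0.1]
finger_gap: 0.0856
grip_force: 0.0
```

Request:
servo_tool([
  {"grip": 0,"x": 38,"y": -1,"z": -5,"roll": 0},
  {"grip": 0,"x": 38,"y": -1,"z": -5,"roll": 0},
  {"grip": 0,"x": 38,"y": -1,"z": -5,"roll": 0},
  {"grip": 0,"x": 38,"y": -1,"z": -5,"roll": 0},
  {"grip": 0,"x": 38,"y": -1,"z": -5,"roll": 0},
])

```text
clock: 1.98
tcp_pos: [0.4586, 0.113, 0.2816]
orientation: [0.0, 0.707, 0.707, -0.0]
wrist_force: [0.7, -0.8, -0.1]
finger_gap: 0.0855
grip_force: 0.0
```

Request:
servo_tool([
  {"grip": 0,"x": 38,"y": -1,"z": 0,"roll": 0},
  {"grip": 0,"x": 38,"y": -1,"z": 0,"roll": 0},
  {"grip": 0,"x": 15,"y": -1,"z": 0,"roll": 0},
  {"grip": 0,"x": 0,"y": 0,"z": 0,"roll": 0},
  {"grip": 0,"x": 0,"y": 0,"z": 0,"roll": 0},
])

```text
clock: 2.4
tcp_pos: [0.4556, 0.2032, 0.281]
orientation: [0.0, 0.706, 0.708, -0.001]
wrist_force: [0.0, -1.0, -0.5]
finger_gap: 0.085
grip_force: 0.0
```

```bash
python3 - <<'E'
from h import *
go(.450,.281,.27,90)
cv2.imwrite("pics/w2.png",env.read_camera("wrist")[:,:,::-1])
E
```

```text
t 2.4 tcp [0.4556 0.2032 0.281 ] yaw 90.21 z-axis [-5.e-04 -9.e-04 -1.e+00] F [ 0.  -1.  -0.5] gap 0.085 grip 0.0
  row [38.9, -2.7, 5.5, 0.1]
  row [38.9, -2.7, 5.5, 0.1]
```

View pics/w2.png

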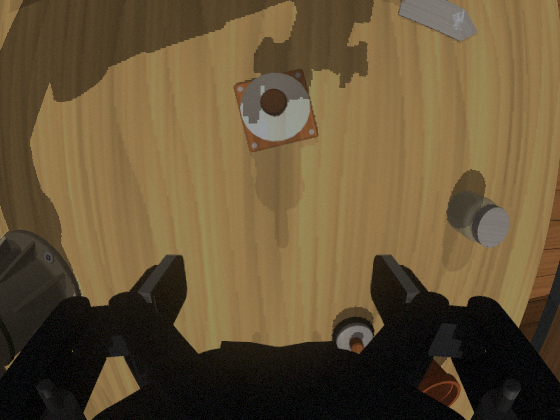

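The brush handle's end is at (273.5,102), its collar is centred near (276,106), and the nested lids are at (354,338).

```bash
python3 - <<'E'
from h import *
print(at("wrist",273.5,102,.204),at("wrist",276,106,.118),at("wrist",241,106,.118)-at("wrist",311,106,.118))
go(.450,.280,.235,90)
E
```

```text
[0.45230185 0.28202085] [0.45331697 0.28288353] [-6.51375698e-02 -6.87663951e-05]
t 2.45 tcp [0.4557 0.2026 0.281 ] yaw 90.14 z-axis [-5.e-04 -9.e-04 -1.e+00] F [-0.8 -0.3 -0.2] gap 0.0855 grip 0.0
  row [25.8, -1.8, 15.3, 0.0]
  row [25.8, -1.9, 15.3, 0.0]
  row [25.8, -1.9, 15.3, 0.0]
```

Request:
servo_tool([
  {"grip": 0,"x": 40,"y": -1.5,"z": 0,"roll": 0},
  {"grip": 0,"x": 40,"y": -1.5,"z": 0,"roll": 0},
  {"grip": 0,"x": 0,"y": 0,"z": 0,"roll": 0},
  {"grip": 0,"x": 0,"y": 0,"z": 35,"roll": 0},
  {"grip": 0,"x": 0,"y": 0,"z": 35,"roll": 0},
])

```text
clock: 2.87
tcp_pos: [0.4546, 0.2833, 0.2124]
orientation: [0.001, 0.706, 0.708, 0.002]
wrist_force: [-0.2, -0.2, -0.0]
finger_gap: 0.0855
grip_force: 0.0
```

Request:
servo_tool([
  {"grip": 0.2,"x": 0,"y": 0,"z": 35,"roll": 0},
  {"grip": 0.4,"x": 0,"y": 0,"z": 19,"roll": 0},
  {"grip": 0.6,"x": 0,"y": 0,"z": 0,"roll": 0},
  {"grip": 0.7,"x": 0,"y": 0,"z": 0,"roll": 0},
  {"grip": 1,"x": 0,"y": 0,"z": 0,"roll": 0},
], grip_force=50)

```text
clock: 3.28
tcp_pos: [0.4536, 0.2831, 0.1589]
orientation: [0.001, 0.706, 0.708, 0.001]
wrist_force: [0.7, 1.1, -0.1]
finger_gap: 0.0259
grip_force: 0.0
```

Request:
servo_tool([
  {"grip": 1,"x": 0,"y": 0,"z": 0,"roll": 0},
  {"grip": 1,"x": 0,"y": 0,"z": 0,"roll": 0},
  {"grip": 1,"x": 0,"y": 0,"z": 0,"roll": 0},
])

```text
clock: 3.53
tcp_pos: [0.4534, 0.2841, 0.159]
orientation: [0.001, 0.706, 0.708, 0.001]
wrist_force: [-0.3, -1.7, 4.5]
finger_gap: 0.0169
grip_force: 49.2
```

Request:
servo_tool([
  {"grip": 1,"x": 0,"y": 0,"z": -20,"roll": 0},
  {"grip": 1,"x": 0,"y": 0,"z": -38,"roll": 0},
  {"grip": 1,"x": 0,"y": 0,"z": -40,"roll": 0},
  {"grip": 1,"x": 0,"y": 0,"z": -20,"roll": 0},
  {"grip": 1,"x": -15,"y": 0,"z": 0,"roll": 0},
])

```text
clock: 3.95
tcp_pos: [0.4549, 0.2716, 0.2815]
orientation: [0.002, 0.705, 0.709, 0.005]
wrist_force: [0.2, 0.3, -0.7]
finger_gap: 0.0167
grip_force: 49.0
```

Request:
servo_tool([
  {"grip": 1,"x": -30,"y": 1,"z": 0,"roll": 0},
  {"grip": 1,"x": -38,"y": 1,"z": 0,"roll": 0},
  {"grip": 1,"x": -38,"y": 1,"z": 0,"roll": 0},
  {"grip": 1,"x": -38,"y": 1,"z": 0,"roll": 0},
  {"grip": 1,"x": -38,"y": 1,"z": 0,"roll": 0},
])

```text
clock: 4.37
tcp_pos: [0.458, 0.0857, 0.276]
orientation: [0.001, 0.705, 0.709, 0.001]
wrist_force: [0.7, 0.4, -1.5]
finger_gap: 0.0167
grip_force: 49.0
```

Request:
servo_tool([
  {"grip": 1,"x": -38,"y": 1,"z": 0,"roll": 0},
  {"grip": 1,"x": -38,"y": 1,"z": 0,"roll": 0},
  {"grip": 1,"x": -38,"y": 1,"z": 0,"roll": 0},
  {"grip": 1,"x": -38,"y": 1,"z": 0,"roll": 0},
  {"grip": 1,"x": -38,"y": 1,"z": 0,"roll": 0},
])

```text
clock: 4.78
tcp_pos: [0.4638, -0.1048, 0.2761]
orientation: [0.001, 0.706, 0.709, 0.0]
wrist_force: [0.8, -0.1, -0.9]
finger_gap: 0.0171
grip_force: 49.0
```

Request:
servo_tool([
  {"grip": 1,"x": -38,"y": 1,"z": 0,"roll": 0},
  {"grip": 1,"x": -38,"y": 1,"z": 0,"roll": 0},
  {"grip": 1,"x": -38,"y": 1,"z": 0,"roll": 0},
  {"grip": 1,"x": -20,"y": 1,"z": 0,"roll": 0},
  {"grip": 1,"x": 0,"y": 0,"z": 0,"roll": 0},
])

```text
clock: 5.2
tcp_pos: [0.4688, -0.2414, 0.2752]
orientation: [0.001, 0.707, 0.707, -0.0]
wrist_force: [0.2, -0.1, -1.7]
finger_gap: 0.0165
grip_force: 49.0
```

```bash
python3 - <<'E'
from h import *
go(.471,-.267,.27,90)
I=[env.read_camera(n)[:,:,::-1] for n in ("top","scene","wrist")]
a=cv2.resize(I[0][180:320,340:500],None,fx=2.5,fy=2.5);b=cv2.resize(I[1][200:340,40:200],None,fx=2.5,fy=2.5)
cv2.imwrite("pics/b1.png",np.hstack([a,b])); cv2.imwrite("pics/w3.png",I[2])
E
```

```text
t 5.2 tcp [ 0.4688 -0.2414  0.2752] yaw 89.97 z-axis [ 0.001  -0.0021 -1.    ] F [ 0.2 -0.1 -1.7] gap 0.0165 grip 49.0
  row [-25.6, 2.2, 5.2, -0.0]
```

View pics/b1.png

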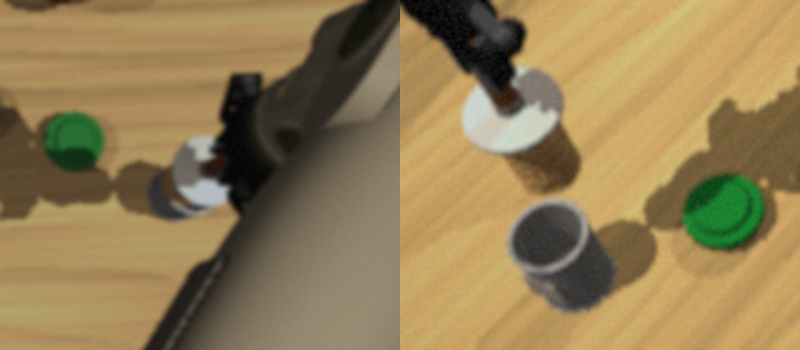

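The held brush hangs upright above the canister: its collar is centred near scene pixel (85,244), the canister mouth near (100,294).

```bash
python3 - <<'E'
from h import *
print(at("scene",85.2,244,.234),at("scene",101,294,.086))
E
```

```text
[ 0.47279192 -0.24199008] [ 0.47557437 -0.26850069]
```

Request:
servo_tool([
  {"grip": 1,"x": -26,"y": 2,"z": 0,"roll": 0},
  {"grip": 1,"x": 0,"y": 0,"z": 0,"roll": 0},
  {"grip": 1,"x": 0,"y": 0,"z": 20,"roll": 0},
  {"grip": 1,"x": 0,"y": 0,"z": 20,"roll": 0},
  {"grip": 1,"x": 0,"y": 0,"z": 15,"roll": 0},
])

```text
clock: 5.77
tcp_pos: [0.4706, -0.2612, 0.2195]
orientation: [-0.0, 0.705, 0.709, 0.0]
wrist_force: [-0.0, 0.2, -1.4]
finger_gap: 0.0169
grip_force: 49.0
```

Request:
servo_tool([
  {"grip": 1,"x": 0,"y": 0,"z": 15,"roll": 0},
  {"grip": 1,"x": 0,"y": 0,"z": 15,"roll": 0},
  {"grip": 1,"x": 0,"y": 0,"z": 10,"roll": 0},
  {"grip": 1,"x": 0,"y": 0,"z": 0,"roll": 0},
])

```text
clock: 6.1
tcp_pos: [0.4696, -0.2608, 0.1784]
orientation: [-0.002, 0.705, 0.709, -0.0]
wrist_force: [-0.5, 0.3, -1.5]
finger_gap: 0.0173
grip_force: 49.0
```

Request:
servo_tool([
  {"grip": 1,"x": -6,"y": 1,"z": 0,"roll": 0},
  {"grip": 1,"x": 0,"y": 0,"z": 0,"roll": 0},
  {"grip": 1,"x": 0,"y": 0,"z": 14,"roll": 0},
  {"grip": 1,"x": 0,"y": 0,"z": 12,"roll": 0},
  {"grip": 1,"x": 0,"y": 0,"z": 0,"roll": 0},
])

```text
clock: 6.52
tcp_pos: [0.4712, -0.2688, 0.1534]
orientation: [-0.001, 0.706, 0.709, -0.0]
wrist_force: [-1.2, 0.7, -0.8]
finger_gap: 0.017
grip_force: 49.0
```

Request:
servo_tool([
  {"grip": 1,"x": 0,"y": 0,"z": 0,"roll": 0},
  {"grip": 1,"x": 0,"y": 0,"z": 0,"roll": 0},
])

```text
clock: 6.68
tcp_pos: [0.4721, -0.2695, 0.1555]
orientation: [0.001, 0.706, 0.709, 0.0]
wrist_force: [0.5, 0.2, -0.7]
finger_gap: 0.017
grip_force: 49.0
```

```bash
python3 - <<'E'
from h import *
go(.471,-.267,.152,90)
I=[env.read_camera(n)[:,:,::-1] for n in ("scene","wrist")]
a=cv2.resize(I[1],(467,350));b=cv2.resize(I[0][220:340,40:150],(321,350))
cv2.imwrite("pics/b2.png",np.hstack([a,b]))
E
```

```text
t 6.68 tcp [ 0.4721 -0.2695  0.1555] yaw 90.24 z-axis [ 0.0013 -0.0011 -1.    ] F [ 0.5  0.2 -0.7] gap 0.017 grip 49.0
  row [2.5, -1.1, 3.5, 0.2]
```

View pics/b2.png

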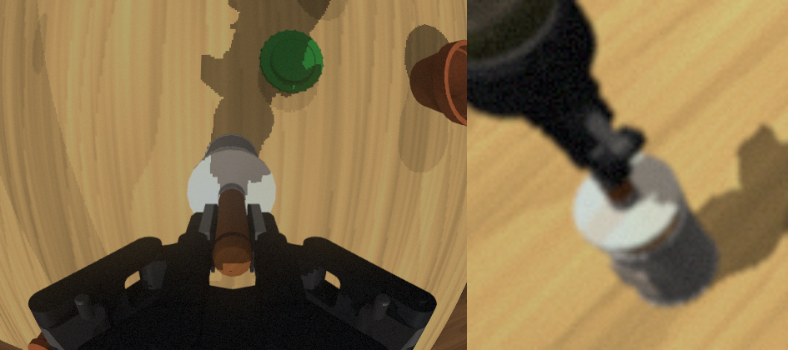

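The brush head is inside the canister, with the collar just above the mouth and no contact forces. I'll go slightly deeper, then stroke.

Request:
servo_tool([
  {"grip": 1,"x": 0,"y": 0,"z": 4.5,"roll": 0},
  {"grip": 1,"x": 0,"y": 0,"z": 0,"roll": 0},
  {"grip": 1,"x": 0,"y": 0,"z": 0,"roll": 0},
])

```text
clock: 7.03
tcp_pos: [0.4715, -0.2689, 0.1497]
orientation: [-0.0, 0.706, 0.709, -0.0]
wrist_force: [0.6, -0.6, -0.8]
finger_gap: 0.0167
grip_force: 49.0
```

Request:
servo_tool([
  {"grip": 1,"x": 0,"y": 0,"z": -25,"roll": 0},
  {"grip": 1,"x": 0,"y": 0,"z": -27,"roll": 0},
  {"grip": 1,"x": 0,"y": 0,"z": 0,"roll": 0},
  {"grip": 1,"x": 0,"y": 0,"z": 0,"roll": 0},
  {"grip": 1,"x": 0,"y": 0,"z": 0,"roll": 0},
])

```text
clock: 7.45
tcp_pos: [0.4715, -0.2689, 0.2015]
orientation: [-0.0, 0.706, 0.709, -0.0]
wrist_force: [-0.5, 0.1, -0.5]
finger_gap: 0.0168
grip_force: 49.1
```

Request:
servo_tool([
  {"grip": 1,"x": 0,"y": 0,"z": 25,"roll": 0},
  {"grip": 1,"x": 0,"y": 0,"z": 27,"roll": 0},
  {"grip": 1,"x": 0,"y": 0,"z": 0,"roll": 0},
  {"grip": 1,"x": 0,"y": 0,"z": 0,"roll": 0},
  {"grip": 1,"x": 0,"y": 0,"z": 0,"roll": 0},
])

```text
clock: 7.87
tcp_pos: [0.471, -0.2685, 0.1491]
orientation: [-0.001, 0.706, 0.709, -0.0]
wrist_force: [0.3, -0.1, -0.3]
finger_gap: 0.0166
grip_force: 48.9
```

Request:
servo_tool([
  {"grip": 1,"x": 0,"y": 0,"z": -20,"roll": 0},
  {"grip": 1,"x": 0,"y": 0,"z": -35,"roll": 0},
  {"grip": 1,"x": 0,"y": 0,"z": -40,"roll": 0},
  {"grip": 1,"x": 0,"y": 0,"z": -31,"roll": 0},
  {"grip": 1,"x": 15,"y": 0,"z": 0,"roll": 0},
])

```text
clock: 8.28
tcp_pos: [0.4742, -0.2576, 0.2832]
orientation: [0.006, 0.706, 0.708, 0.0]
wrist_force: [1.4, -0.2, -0.0]
finger_gap: 0.0168
grip_force: 49.1
```

Request:
servo_tool([
  {"grip": 1,"x": 30,"y": -1,"z": 0,"roll": 0},
  {"grip": 1,"x": 38,"y": -1,"z": 0,"roll": 0},
  {"grip": 1,"x": 38,"y": -1,"z": 0,"roll": 0},
  {"grip": 1,"x": 38,"y": -1,"z": 0,"roll": 0},
  {"grip": 1,"x": 38,"y": -1,"z": 0,"roll": 0},
])

```text
clock: 8.7
tcp_pos: [0.4652, -0.0704, 0.276]
orientation: [0.0, 0.706, 0.708, 0.0]
wrist_force: [1.0, 0.5, 0.0]
finger_gap: 0.0167
grip_force: 49.1
```

Request:
servo_tool([
  {"grip": 1,"x": 38,"y": -1,"z": 0,"roll": 0},
  {"grip": 1,"x": 38,"y": -1,"z": 0,"roll": 0},
  {"grip": 1,"x": 38,"y": -1,"z": 0,"roll": 0},
  {"grip": 1,"x": 38,"y": -1,"z": 0,"roll": 0},
  {"grip": 1,"x": 38,"y": -1,"z": 0,"roll": 0},
])

```text
clock: 9.12
tcp_pos: [0.4593, 0.1199, 0.2761]
orientation: [0.0, 0.706, 0.709, 0.0]
wrist_force: [0.9, 0.7, -1.4]
finger_gap: 0.0166
grip_force: 49.1
```

Request:
servo_tool([
  {"grip": 1,"x": 38,"y": -1,"z": 0,"roll": 0},
  {"grip": 1,"x": 38,"y": -1,"z": 0,"roll": 0},
  {"grip": 1,"x": 38,"y": -2,"z": 0,"roll": 0},
  {"grip": 1,"x": 20,"y": -2,"z": 0,"roll": 0},
  {"grip": 1,"x": 0,"y": 0,"z": 0,"roll": 0},
])

```text
clock: 9.53
tcp_pos: [0.4524, 0.2558, 0.2756]
orientation: [-0.001, 0.704, 0.71, 0.0]
wrist_force: [-0.0, -0.8, -0.6]
finger_gap: 0.0166
grip_force: 49.1
```

Request:
servo_tool([
  {"grip": 1,"x": 0,"y": 0,"z": 0,"roll": 0},
  {"grip": 1,"x": 0,"y": 0,"z": 0,"roll": 0},
])

```text
clock: 9.7
tcp_pos: [0.4531, 0.2517, 0.2757]
orientation: [0.0, 0.705, 0.709, -0.0]
wrist_force: [-0.1, 0.1, -1.0]
finger_gap: 0.0169
grip_force: 49.1
```

```bash
python3 - <<'E'
from h import *
for i in range(3): go(.4534,.2841,.159,90); env.read_camera("top")
E
```

```text
t 9.7 tcp [0.4531 0.2517 0.2757] yaw 90.26 z-axis [-3.e-04 -7.e-04 -1.e+00] F [-0.1  0.1 -1. ] gap 0.0169 grip 49.1
  row [10.8, 0.1, 38.9, 0.1]
  row [10.8, 0.1, 38.9, 0.1]
  row [10.8, 0.1, 38.9, 0.1]
t 9.75 tcp [0.4533 0.2512 0.2758] yaw 90.2 z-axis [-2.e-04 -5.e-04 -1.e+00] F [ 0.3  0.1 -0.1] gap 0.0167 grip 49.1
  row [11.0, 0.1, 38.9, 0.1]
  row [11.0, 0.1, 38.9, 0.1]
  row [11.0, 0.0, 38.9, 0.1]
t 9.8 tcp [0.4534 0.251  0.2758] yaw 90.16 z-axis [-0.e+00 -4.e-04 -1.e+00] F [ 0.2 -0.1 -0.6] gap 0.0164 grip 49.1
  row [11.0, 0.0, 38.9, 0.1]
  row [11.0, 0.0, 38.9, 0.1]
  row [11.0, -0.0, 38.9, 0.1]
```

Request:
servo_tool([
  {"grip": 1,"x": 33,"y": 0,"z": 0,"roll": 0},
  {"grip": 1,"x": 0,"y": 0,"z": 0,"roll": 0},
  {"grip": 1,"x": 0,"y": 0,"z": 0,"roll": 0},
  {"grip": 1,"x": 0,"y": 0,"z": 0,"roll": 0},
])

```text
clock: 10.18
tcp_pos: [0.4533, 0.2841, 0.2757]
orientation: [0.0, 0.706, 0.708, -0.0]
wrist_force: [-1.1, -0.7, -0.2]
finger_gap: 0.0166
grip_force: 49.0
```

```bash
python3 - <<'E'
from h import *
for i in range(3): go(.4534,.2841,.159,90,1); env.read_camera("top")
E
```

```text
t 10.18 tcp [0.4533 0.2841 0.2757] yaw 90.2 z-axis [-1.e-04 -6.e-04 -1.e+00] F [-1.1 -0.7 -0.2] gap 0.0166 grip 49.0
  row [-0.0, 0.1, 116.7, 0.2]
t 10.23 tcp [0.4533 0.284  0.2758] yaw 90.18 z-axis [-1.e-04 -6.e-04 -1.e+00] F [-0.1 -0.2 -2.2] gap 0.0168 grip 49.0
  row [0.1, 0.1, 116.8, 0.2]
t 10.28 tcp [0.4533 0.284  0.2758] yaw 90.17 z-axis [-1.e-04 -4.e-04 -1.e+00] F [-0.4 -0.  -1.3] gap 0.0168 grip 49.0
  row [0.1, 0.1, 116.8, 0.2]
```

Request:
servo_tool([
  {"grip": 1,"x": 0,"y": 0,"z": 20,"roll": 0},
  {"grip": 1,"x": 0,"y": 0,"z": 20,"roll": 0},
  {"grip": 1,"x": 0,"y": 0,"z": 20,"roll": 0},
  {"grip": 1,"x": 0,"y": 0,"z": 20,"roll": 0},
  {"grip": 1,"x": 0,"y": 0,"z": 15,"roll": 0},
])

```text
clock: 10.75
tcp_pos: [0.4527, 0.284, 0.1792]
orientation: [-0.0, 0.706, 0.708, -0.001]
wrist_force: [-0.3, 1.1, -1.3]
finger_gap: 0.0167
grip_force: 49.1
```

Request:
servo_tool([
  {"grip": 1,"x": 0,"y": 0,"z": 8,"roll": 0},
  {"grip": 1,"x": 0,"y": 0,"z": 6,"roll": 0},
  {"grip": 1,"x": 0,"y": 0,"z": 4,"roll": 0},
  {"grip": 1,"x": 0,"y": 0,"z": 2,"roll": 0},
  {"grip": 1,"x": 0,"y": 0,"z": 0,"roll": 0},
])

```text
clock: 11.17
tcp_pos: [0.4535, 0.285, 0.1611]
orientation: [0.0, 0.706, 0.709, 0.0]
wrist_force: [0.0, -0.4, -0.6]
finger_gap: 0.0166
grip_force: 49.1
```

Request:
servo_tool([
  {"grip": 1,"x": 0,"y": 0,"z": 0,"roll": 0},
  {"grip": 1,"x": 0,"y": 0,"z": 1,"roll": 0},
])

```text
clock: 11.33
tcp_pos: [0.4538, 0.2852, 0.1607]
orientation: [0.0, 0.706, 0.709, 0.001]
wrist_force: [-0.7, 0.1, -1.3]
finger_gap: 0.0168
grip_force: 49.1
```

Request:
servo_tool([
  {"grip": 1,"x": 0,"y": 0,"z": 1.5,"roll": 0},
  {"grip": 1,"x": 0,"y": 0,"z": 0,"roll": 0},
  {"grip": 0.7,"x": 0,"y": 0,"z": 0,"roll": 0},
  {"grip": 0.5,"x": 0,"y": 0,"z": 0,"roll": 0},
  {"grip": 0.3,"x": 0,"y": 0,"z": 0,"roll": 0},
])

```text
clock: 11.75
tcp_pos: [0.4532, 0.285, 0.1583]
orientation: [0.0, 0.706, 0.709, 0.0]
wrist_force: [-1.3, 0.3, -0.1]
finger_gap: 0.0488
grip_force: 0.0
```

Request:
servo_tool([
  {"grip": 0,"x": 0,"y": 0,"z": 0,"roll": 0},
  {"grip": 0,"x": 0,"y": 0,"z": -20,"roll": 0},
  {"grip": 0,"x": 0,"y": 0,"z": -35,"roll": 0},
  {"grip": 0,"x": 0,"y": 0,"z": -35,"roll": 0},
  {"grip": 0,"x": 0,"y": 0,"z": -20,"roll": 0},
])

```text
clock: 12.17
tcp_pos: [0.454, 0.2853, 0.2718]
orientation: [0.001, 0.706, 0.709, 0.002]
wrist_force: [0.6, 1.0, -0.1]
finger_gap: 0.0853
grip_force: 0.0
```

```bash
python3 - <<'E'
from h import *
go(.572,-.0482,.15,90)
I=[env.read_camera(n)[:,:,::-1] for n in ("scene","wrist")]
a=cv2.resize(I[1],(467,350));b=cv2.resize(I[0][60:180,210:320],(321,350))
cv2.imwrite("pics/b3.png",np.hstack([a,b]))
E
```

```text
t 12.17 tcp [0.454  0.2853 0.2718] yaw 90.25 z-axis [ 0.0034  0.0014 -1.    ] F [ 0.6  1.  -0.1] gap 0.0853 grip 0.0
  row [-33.4, 11.7, 12.2, 0.0]
  row [-33.4, 11.7, 12.2, 0.0]
  row [-33.4, 11.7, 12.2, 0.0]
  row [-33.4, 11.7, 12.2, 0.0]
  row [-33.4, 11.7, 12.2, 0.0]
  row [-33.4, 11.7, 12.2, 0.0]
  row [-33.4, 11.7, 12.2, 0.0]
  row [-33.4, 11.8, 12.2, 0.0]
  row [-33.4, 11.8, 12.2, 0.0]
  row [-33.4, 11.8, 12.2, 0.0]
```

View pics/b3.png

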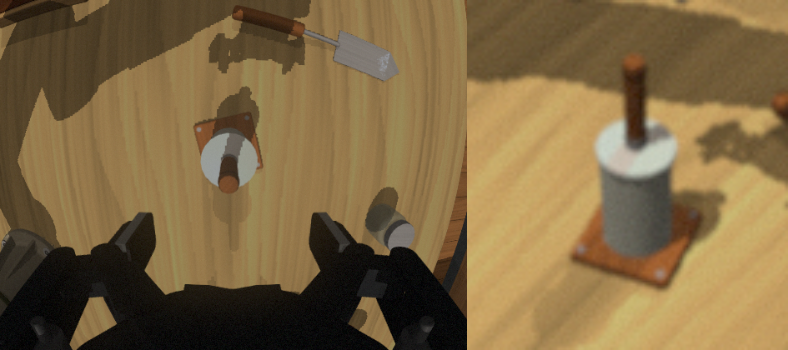

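The brush hangs upright in its holder, with the collar on the mouth. Next are the lids.

Request:
servo_tool([
  {"grip": 0,"x": -33,"y": 12,"z": 0,"roll": 0},
  {"grip": 0,"x": -33.5,"y": 12,"z": 0,"roll": 0},
  {"grip": 0,"x": -33.5,"y": 12,"z": 0,"roll": 0},
  {"grip": 0,"x": -33.5,"y": 12,"z": 14,"roll": 0},
  {"grip": 0,"x": -33.5,"y": 12,"z": 14,"roll": 0},
])

```text
clock: 12.68
tcp_pos: [0.5144, 0.1168, 0.2397]
orientation: [0.0, 0.705, 0.709, 0.0]
wrist_force: [0.5, -0.0, -0.2]
finger_gap: 0.0854
grip_force: 0.0
```

Request:
servo_tool([
  {"grip": 0,"x": -33.5,"y": 12,"z": 14,"roll": 0},
  {"grip": 0,"x": -33.5,"y": 12,"z": 14,"roll": 0},
  {"grip": 0,"x": -33.5,"y": 12,"z": 14,"roll": 0},
  {"grip": 0,"x": -33.5,"y": 12,"z": 14,"roll": 0},
  {"grip": 0,"x": -33,"y": 11,"z": 14,"roll": 0},
])

```text
clock: 13.1
tcp_pos: [0.5734, -0.0503, 0.1684]
orientation: [-0.001, 0.706, 0.709, -0.0]
wrist_force: [0.3, 0.6, -0.3]
finger_gap: 0.0851
grip_force: 0.0
```

Request:
servo_tool([
  {"grip": 0,"x": 0,"y": 0,"z": 0,"roll": 0},
  {"grip": 0,"x": 0,"y": 0,"z": 0,"roll": 0},
  {"grip": 0,"x": 0,"y": 0,"z": 0,"roll": 0},
])

```text
clock: 13.35
tcp_pos: [0.5729, -0.0484, 0.1694]
orientation: [-0.001, 0.706, 0.708, -0.0]
wrist_force: [0.0, 0.3, -0.3]
finger_gap: 0.0855
grip_force: 0.0
```

```bash
python3 - <<'E'
from h import *
go(.572,-.0482,.15,90)
cv2.imwrite("pics/w4.png",env.read_camera("wrist")[:,:,::-1])
E
```

```text
t 13.35 tcp [ 0.5729 -0.0484  0.1694] yaw 90.2 z-axis [-2.e-03  8.e-04 -1.e+00] F [ 0.   0.3 -0.3] gap 0.0855 grip 0.0
  row [0.2, -0.9, 19.4, 0.2]
```

View pics/w4.png

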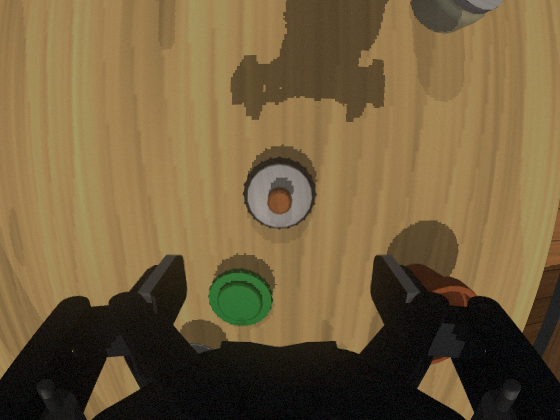

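The cap is centred near (280.5,195), the knob's top at (280,202), and the dark rim spans columns 244–316.

```bash
python3 - <<'E'
from h import *
print(at("wrist",280.5,195.5,.034),at("wrist",280,202,.054),at("wrist",280.2,194,.024))
E
```

```text
[ 0.57501288 -0.04647396] [ 0.57449268 -0.04724399] [ 0.57480231 -0.04743315]
```

Request:
servo_tool([
  {"grip": 0,"x": 1,"y": 1.7,"z": 0,"roll": 0},
  {"grip": 0,"x": 0,"y": 0,"z": 40,"roll": 0},
  {"grip": 0,"x": 0,"y": 0,"z": 40,"roll": 0},
  {"grip": 0,"x": 0,"y": 0,"z": 30,"roll": 0},
  {"grip": 0,"x": 0,"y": 0,"z": 0,"roll": 0},
])

```text
clock: 13.82
tcp_pos: [0.5707, -0.0451, 0.0548]
orientation: [-0.004, 0.705, 0.709, -0.003]
wrist_force: [-0.8, 0.9, -0.5]
finger_gap: 0.0852
grip_force: 0.0
```

Request:
servo_tool([
  {"grip": 0,"x": 0,"y": 0,"z": 0,"roll": 0},
  {"grip": 0,"x": 0,"y": 0,"z": 0,"roll": 0},
])

```text
clock: 13.98
tcp_pos: [0.5767, -0.047, 0.0624]
orientation: [0.001, 0.705, 0.709, 0.001]
wrist_force: [-0.0, -0.9, -0.3]
finger_gap: 0.0856
grip_force: 0.0
```

```bash
python3 - <<'E'
from h import *
for i in range(4): go(.5745,-.0472,-.005,90,1); im=env.read_camera("wrist")
cv2.imwrite("pics/w5.png",im[:,:,::-1])
E
```

```text
t 13.98 tcp [ 0.5767 -0.047   0.0624] yaw 90.32 z-axis [ 2.7e-03 -6.0e-04 -1.0e+00] F [-0.  -0.9 -0.3] gap 0.0856 grip 0.0
  row [-0.2, -2.2, 67.4, 0.3]
t 14.03 tcp [ 0.5774 -0.0474  0.063 ] yaw 90.3 z-axis [ 0.0042 -0.0011 -1.    ] F [-0.8 -0.9  0.7] gap 0.0854 grip 0.0
  row [0.2, -2.9, 68.0, 0.3]
t 14.08 tcp [ 0.5776 -0.0476  0.0632] yaw 90.29 z-axis [ 0.0048 -0.0012 -1.    ] F [ 0.5  0.4 -0.4] gap 0.0856 grip 0.0
  row [0.4, -3.0, 68.2, 0.3]
t 14.13 tcp [ 0.5774 -0.0477  0.063 ] yaw 90.27 z-axis [ 0.0047 -0.0011 -1.    ] F [ 0.4 -0.2  0.2] gap 0.0854 grip 0.0
  row [0.5, -2.9, 68.0, 0.3]
```

View pics/w5.png

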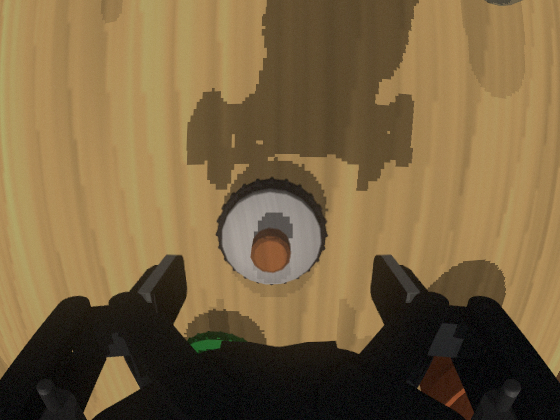

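The rim spans columns 217–328 with the knob's top at (271,252), so the gripper sits a few mm too far towards +x.

```bash
python3 - <<'E'
from h import *
print(at("wrist",272.5,238,.034),at("wrist",271,252,.054))
for i in range(3): go(.5745,-.0472,-.005,90,1); env.read_camera("top")
E
```

```text
[ 0.57402426 -0.04576796] [ 0.5735156  -0.04575522]
t 14.18 tcp [ 0.5771 -0.0478  0.0627] yaw 90.26 z-axis [ 0.0042 -0.001  -1.    ] F [0.3 0.  0.1] gap 0.0852 grip 0.0
  row [0.6, -2.6, 67.7, 0.3]
t 14.23 tcp [ 0.5768 -0.0478  0.0623] yaw 90.25 z-axis [ 3.5e-03 -9.0e-04 -1.0e+00] F [-0.1 -0.1 -0.1] gap 0.0854 grip 0.0
  row [0.6, -2.3, 67.3, 0.3]
t 14.28 tcp [ 0.5764 -0.0477  0.0619] yaw 90.25 z-axis [ 2.7e-03 -7.0e-04 -1.0e+00] F [-0.3  0.1  0.3] gap 0.0853 grip 0.0
  row [0.6, -1.9, 66.9, 0.2]
```

Request:
servo_tool([
  {"grip": 0,"x": 1.5,"y": -1,"z": 12,"roll": 0},
  {"grip": 0,"x": 0,"y": 0,"z": 15,"roll": 0},
  {"grip": 0,"x": 0,"y": 0,"z": 15,"roll": 0},
  {"grip": 0,"x": 0,"y": 0,"z": 10,"roll": 0},
  {"grip": 0,"x": 0,"y": 0,"z": 5,"roll": 0},
])

```text
clock: 14.75
tcp_pos: [0.5735, -0.046, 0.002]
orientation: [-0.001, 0.706, 0.709, -0.001]
wrist_force: [0.2, -0.3, 0.5]
finger_gap: 0.0855
grip_force: 0.0
```

Request:
servo_tool([
  {"grip": 0,"x": 0,"y": 0,"z": 2,"roll": 0},
  {"grip": 0,"x": 0,"y": 0,"z": 0,"roll": 0},
  {"grip": 0,"x": 0,"y": 0,"z": 0,"roll": 0},
  {"grip": 0,"x": 0,"y": 0,"z": 0,"roll": 0},
  {"grip": 0,"x": 0,"y": 0,"z": 0,"roll": 0},
])

```text
clock: 15.17
tcp_pos: [0.575, -0.0462, 0.0021]
orientation: [0.001, 0.706, 0.709, 0.0]
wrist_force: [0.2, 0.8, -0.3]
finger_gap: 0.0854
grip_force: 0.0
```

Request:
servo_tool([
  {"grip": 0,"x": 0,"y": 0,"z": 0,"roll": 0},
  {"grip": 0,"x": 0,"y": 0,"z": 0,"roll": 0},
  {"grip": 0,"x": 0,"y": 0,"z": 0,"roll": 0},
  {"grip": 0,"x": 0,"y": 0,"z": 0,"roll": 0},
  {"grip": 0,"x": 0,"y": 0,"z": 0,"roll": 0},
])

```text
clock: 15.58
tcp_pos: [0.5743, -0.0461, 0.0013]
orientation: [0.0, 0.706, 0.709, -0.0]
wrist_force: [-0.1, -0.3, -0.3]
finger_gap: 0.0857
grip_force: 0.0
```

```bash
python3 - <<'E'
from h import *
for i in range(2): go(.5740,-.0462,-.005,90,1); im=env.read_camera("wrist")
cv2.imwrite("pics/w6.png",im[:,:,::-1])
E
```

```text
t 15.58 tcp [ 0.5743 -0.0461  0.0013] yaw 90.25 z-axis [ 1.e-04 -1.e-04 -1.e+00] F [-0.1 -0.3 -0.3] gap 0.0857 grip 0.0
  row [-0.1, -0.3, 6.3, 0.2]
t 15.63 tcp [ 0.5743 -0.046   0.0013] yaw 90.24 z-axis [-0.e+00 -1.e-04 -1.e+00] F [ 0.5 -0.  -0.7] gap 0.0852 grip 0.0
  row [-0.2, -0.3, 6.3, 0.2]
```

View pics/w6.png

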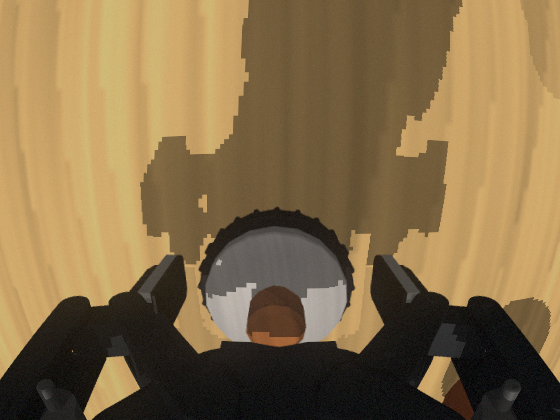

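The lid is centred between the open pads (rim columns 200–354, pads 185–375). Down 6 mm and close.

Request:
servo_tool([
  {"grip": 0,"x": 0,"y": 0,"z": 3,"roll": 0},
  {"grip": 0,"x": 0,"y": 0,"z": 3,"roll": 0},
  {"grip": 0,"x": 0,"y": 0,"z": 0,"roll": 0},
  {"grip": 0,"x": 0,"y": 0,"z": 0,"roll": 0},
  {"grip": 0.1,"x": 0,"y": 0,"z": 0,"roll": 0},
], grip_force=40)

```text
clock: 16.1
tcp_pos: [0.5742, -0.046, -0.0049]
orientation: [-0.0, 0.706, 0.709, -0.0]
wrist_force: [-0.3, -0.0, -0.0]
finger_gap: 0.0774
grip_force: 0.0
```

Request:
servo_tool([
  {"grip": 0.15,"x": 0,"y": 0,"z": 0,"roll": 0},
  {"grip": 0.2,"x": 0,"y": 0,"z": 0,"roll": 0},
  {"grip": 0.25,"x": 0,"y": 0,"z": 0,"roll": 0},
  {"grip": 0.3,"x": 0,"y": 0,"z": 0,"roll": 0},
  {"grip": 0.4,"x": 0,"y": 0,"z": 0,"roll": 0},
])

```text
clock: 16.52
tcp_pos: [0.5743, -0.0461, -0.0042]
orientation: [0.0, 0.706, 0.709, -0.0]
wrist_force: [-1.9, -0.0, 4.9]
finger_gap: 0.0639
grip_force: 43.1
```

Request:
servo_tool([
  {"grip": 0.5,"x": 0,"y": 0,"z": 0,"roll": 0},
  {"grip": 0.6,"x": 0,"y": 0,"z": 0,"roll": 0},
  {"grip": 0.6,"x": 0,"y": 0,"z": 0,"roll": 0},
  {"grip": 0.6,"x": 0,"y": 0,"z": 0,"roll": 0},
])

```text
clock: 16.85
tcp_pos: [0.5743, -0.0461, -0.0042]
orientation: [0.0, 0.706, 0.709, -0.0]
wrist_force: [-2.7, -0.4, 4.5]
finger_gap: 0.0634
grip_force: 43.1
```

Request:
servo_tool([
  {"grip": 0.6,"x": 0,"y": 0,"z": -4,"roll": 0},
  {"grip": 0.6,"x": 0,"y": 0,"z": -10,"roll": 0},
  {"grip": 0.6,"x": 0,"y": 0,"z": -18,"roll": 0},
  {"grip": 0.6,"x": 0,"y": 0,"z": -22,"roll": 0},
  {"grip": 0.6,"x": 0,"y": 0,"z": -22,"roll": 0},
])

```text
clock: 17.27
tcp_pos: [0.5738, -0.0459, 0.0721]
orientation: [-0.0, 0.706, 0.709, -0.0]
wrist_force: [1.1, -0.4, -1.4]
finger_gap: 0.0632
grip_force: 44.3
```

Request:
servo_tool([
  {"grip": 0.6,"x": -4,"y": -2,"z": -18,"roll": 0},
  {"grip": 0.6,"x": -8,"y": -4,"z": -10,"roll": 0},
  {"grip": 0.6,"x": -14,"y": -6,"z": -6,"roll": 0},
  {"grip": 0.6,"x": -20,"y": -9,"z": 0,"roll": 0},
  {"grip": 0.6,"x": -22,"y": -10,"z": 0,"roll": 0},
])

```text
clock: 17.68
tcp_pos: [0.5435, -0.1147, 0.1059]
orientation: [0.001, 0.705, 0.709, 0.0]
wrist_force: [0.4, -0.7, -1.5]
finger_gap: 0.0638
grip_force: 44.3
```

Request:
servo_tool([
  {"grip": 0.6,"x": -22,"y": -10,"z": 0,"roll": 0},
  {"grip": 0.6,"x": -22,"y": -10,"z": 0,"roll": 0},
  {"grip": 0.6,"x": -22,"y": -10,"z": 0,"roll": 0},
  {"grip": 0.6,"x": -22,"y": -10,"z": 0,"roll": 0},
  {"grip": 0.6,"x": -22,"y": -10,"z": 0,"roll": 0},
])

```text
clock: 18.1
tcp_pos: [0.4929, -0.2256, 0.1052]
orientation: [-0.0, 0.706, 0.709, -0.0]
wrist_force: [0.7, -0.5, -1.2]
finger_gap: 0.063
grip_force: 44.3
```

Request:
servo_tool([
  {"grip": 0.6,"x": -16,"y": -10,"z": 0,"roll": 0},
  {"grip": 0.6,"x": -12,"y": -6,"z": 0,"roll": 0},
  {"grip": 0.6,"x": -8,"y": -3,"z": 0,"roll": 0},
  {"grip": 0.6,"x": -4,"y": -1,"z": 0,"roll": 0},
  {"grip": 0.6,"x": 0,"y": 0,"z": 0,"roll": 0},
])

```text
clock: 18.52
tcp_pos: [0.4743, -0.2651, 0.1053]
orientation: [0.0, 0.706, 0.708, 0.0]
wrist_force: [-0.2, -0.5, -1.5]
finger_gap: 0.0639
grip_force: 44.3
```

Request:
servo_tool([
  {"grip": 0.6,"x": 0,"y": 0,"z": 0,"roll": 0},
  {"grip": 0.6,"x": 0,"y": 0,"z": 0,"roll": 0},
  {"grip": 0.6,"x": 0,"y": 0,"z": 0,"roll": 0},
  {"grip": 0.6,"x": 0,"y": 0,"z": 0,"roll": 0},
  {"grip": 0.6,"x": 0,"y": 0,"z": 0,"roll": 0},
])

```text
clock: 18.93
tcp_pos: [0.4745, -0.2639, 0.1053]
orientation: [-0.0, 0.705, 0.709, 0.0]
wrist_force: [0.5, 1.2, -1.4]
finger_gap: 0.0636
grip_force: 44.3
```

```bash
python3 - <<'E'
from h import *
for i in range(3): go(.4710,-.2685,.0678,90,1); I=[env.read_camera(n)[:,:,::-1] for n in ("scene","wrist")]
a=cv2.resize(I[1],(467,350));b=cv2.resize(I[0][220:340,40:150],(321,350))
cv2.imwrite("pics/b4.png",np.hstack([a,b]))
E
```

```text
t 18.93 tcp [ 0.4745 -0.2639  0.1053] yaw 90.3 z-axis [-0.  0. -1.] F [ 0.5  1.2 -1.4] gap 0.0636 grip 44.3
  row [-4.6, -3.5, 37.5, 0.3]
t 19.03 tcp [ 0.4744 -0.2642  0.1053] yaw 90.28 z-axis [ 0.e+00 -1.e-04 -1.e+00] F [-0.5 -0.6 -1.2] gap 0.0632 grip 44.3
  row [-4.3, -3.5, 37.5, 0.3]
t 19.13 tcp [ 0.4744 -0.2643  0.1053] yaw 90.26 z-axis [ 0.e+00 -1.e-04 -1.e+00] F [ 0.3 -0.1 -2. ] gap 0.0631 grip 44.3
  row [-4.2, -3.4, 37.5, 0.3]
```

View pics/b4.png

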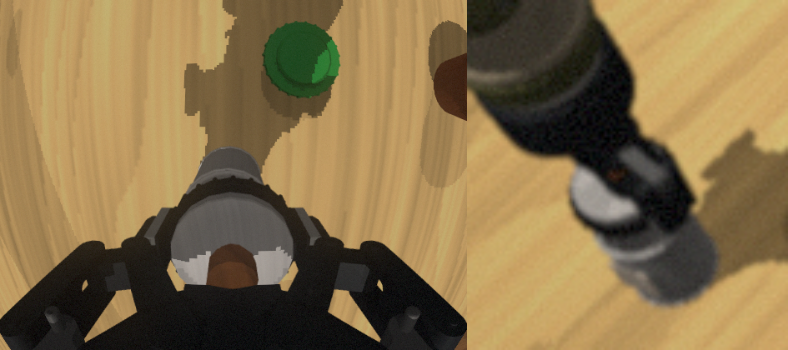

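The lids are still nested and level, centred in the fingers at about column 232 of the left half, over the canister. That was my last picture to view; from here I'll check numerically.

```bash
python3 - <<'E'
from h import *
s=env.get_state()
im=env.read_camera("wrist"); h=cv2.cvtColor(im,cv2.COLOR_RGB2HSV)
for r in range(174,236,4):
    m=np.where((h[r,150:410,1]<75))[0]+150
    m=m[(m>190)&(m<360)]
    if len(m): print(r,m.min(),m.max(),(m.min()+m.max())/2,len(m), at("wrist",m.min(),r,.08)[0].round(4),at("wrist",m.max(),r,.08)[0].round(4))
go(.4710,-.2685,.0678,90,1)
E
```

```text
178 259 289 274.0 31 0.464 0.4798
182 252 296 274.0 45 0.4603 0.4835
186 248 301 274.5 54 0.4582 0.4862
190 244 304 274.0 61 0.456 0.4879
194 242 307 274.5 66 0.4549 0.4895
198 240 309 274.5 70 0.4537 0.4907
202 238 310 274.0 73 0.4526 0.4913
206 237 311 274.0 75 0.452 0.4919
210 236 311 273.5 76 0.4514 0.4919
214 234 312 273.0 63 0.4502 0.4926
218 232 314 273.0 44 0.449 0.4937
222 228 306 267.0 42 0.4467 0.4894
226 226 303 264.5 36 0.4455 0.4878
230 224 317 270.5 40 0.4442 0.4957
234 244 319 281.5 59 0.4554 0.4969
t 19.28 tcp [ 0.4743 -0.2645  0.1053] yaw 90.24 z-axis [ 0.e+00 -1.e-04 -1.e+00] F [-0.6 -0.5 -1.1] gap 0.0633 grip 44.3
  row [-4.0, -3.3, 37.5, 0.2]
```

```bash
python3 - <<'E'
from h import *
for r in (175,176,177): print(at("wrist",274,r,0.)-[0,.029])
print(at("wrist",273.7,206,.04),at("wrist",278,240,.13))
s=env.get_state(); print(s['tcp_pos'])
E
```

```text
[ 0.47092135 -0.26869365]
[ 0.47092266 -0.26948059]
[ 0.47092396 -0.27026838]
[ 0.47125343 -0.25369408] [ 0.47414316 -0.24297899]
[ 0.4742897  -0.26448294  0.10532208]
```

Request:
servo_tool([
  {"grip": 0.6,"x": -4,"y": -3.3,"z": 0,"roll": 0},
  {"grip": 0.6,"x": 0,"y": 0,"z": 0,"roll": 0},
  {"grip": 0.6,"x": 0,"y": 0,"z": 5,"roll": 0},
  {"grip": 0.6,"x": 0,"y": 0,"z": 7,"roll": 0},
  {"grip": 0.6,"x": 0,"y": 0,"z": 6,"roll": 0},
])

```text
clock: 19.7
tcp_pos: [0.4708, -0.2685, 0.0865]
orientation: [-0.0, 0.706, 0.709, -0.0]
wrist_force: [-0.1, 0.5, -1.4]
finger_gap: 0.0632
grip_force: 44.3
```

Request:
servo_tool([
  {"grip": 0.6,"x": 0,"y": 0,"z": 3,"roll": 0},
  {"grip": 0.6,"x": 0,"y": 0,"z": 0,"roll": 0},
  {"grip": 0.6,"x": 0,"y": 0,"z": 0,"roll": 0},
  {"grip": 0.6,"x": 0,"y": 0,"z": 0,"roll": 0},
])

```text
clock: 20.03
tcp_pos: [0.4711, -0.2685, 0.0843]
orientation: [0.0, 0.706, 0.709, -0.0]
wrist_force: [1.1, -0.1, -1.7]
finger_gap: 0.0635
grip_force: 44.3
```

```bash
python3 -c "
from h import *
for i in range(3): go(.4710,-.2685,.0678,90,1); env.read_camera('top')"
```

```text
t 20.03 tcp [ 0.4711 -0.2685  0.0843] yaw 90.25 z-axis [ 0.e+00 -1.e-04 -1.e+00] F [ 1.1 -0.1 -1.7] gap 0.0635 grip 44.3
  row [0.0, -0.1, 16.5, 0.3]
t 20.08 tcp [ 0.4712 -0.2686  0.0845] yaw 90.25 z-axis [ 3.e-04 -3.e-04 -1.e+00] F [ 0.4 -1.  -1.7] gap 0.0638 grip 44.3
  row [0.1, -0.2, 16.7, 0.2]
t 20.13 tcp [ 0.4712 -0.2687  0.0846] yaw 90.25 z-axis [ 5.e-04 -5.e-04 -1.e+00] F [ 0.3  0.1 -1.6] gap 0.0635 grip 44.3
  row [0.2, -0.2, 16.8, 0.2]
```

Request:
servo_tool([
  {"grip": 0.6,"x": 0,"y": 0,"z": 4,"roll": 0},
  {"grip": 0.6,"x": 0,"y": 0,"z": 4,"roll": 0},
  {"grip": 0.6,"x": 0,"y": 0,"z": 4,"roll": 0},
  {"grip": 0.6,"x": 0,"y": 0,"z": 2,"roll": 0},
  {"grip": 0.6,"x": 0,"y": 0,"z": 0,"roll": 0},
])

```text
clock: 20.6
tcp_pos: [0.4705, -0.2681, 0.0694]
orientation: [-0.001, 0.706, 0.709, -0.0]
wrist_force: [0.6, 0.7, -1.3]
finger_gap: 0.0636
grip_force: 44.3
```

Request:
servo_tool([
  {"grip": 0.6,"x": 0,"y": 0,"z": 1,"roll": 0},
  {"grip": 0.6,"x": 0,"y": 0,"z": 0,"roll": 0},
  {"grip": 0.6,"x": 0,"y": 0,"z": 0,"roll": 0},
])

```text
clock: 20.85
tcp_pos: [0.471, -0.2685, 0.0694]
orientation: [0.0, 0.706, 0.709, -0.0]
wrist_force: [0.2, 1.1, -0.9]
finger_gap: 0.0637
grip_force: 44.3
```

Request:
servo_tool([
  {"grip": 0.6,"x": 0,"y": 0,"z": 1,"roll": 0},
  {"grip": 0.6,"x": 0,"y": 0,"z": 0,"roll": 0},
  {"grip": 0.6,"x": 0,"y": 0,"z": 0,"roll": 0},
])

```text
clock: 21.1
tcp_pos: [0.471, -0.2685, 0.0684]
orientation: [0.0, 0.706, 0.709, -0.0]
wrist_force: [-0.9, 0.1, -1.0]
finger_gap: 0.0639
grip_force: 44.3
```

Request:
servo_tool([
  {"grip": 0.6,"x": 0,"y": 0,"z": 1,"roll": 0},
  {"grip": 0.6,"x": 0,"y": 0,"z": 0,"roll": 0},
  {"grip": 0.6,"x": 0,"y": 0,"z": 0,"roll": 0},
])

```text
clock: 21.35
tcp_pos: [0.4711, -0.2686, 0.0678]
orientation: [0.0, 0.706, 0.709, -0.0]
wrist_force: [-0.5, -0.1, 3.9]
finger_gap: 0.0634
grip_force: 44.7
```

Request:
servo_tool([
  {"grip": 0.6,"x": 0,"y": 0,"z": 0.5,"roll": 0},
  {"grip": 0.6,"x": 0,"y": 0,"z": 0,"roll": 0},
  {"grip": 0.6,"x": 0,"y": 0,"z": 0,"roll": 0},
])

```text
clock: 21.6
tcp_pos: [0.4711, -0.2687, 0.0678]
orientation: [0.001, 0.706, 0.709, -0.0]
wrist_force: [-1.8, 1.7, 7.4]
finger_gap: 0.0636
grip_force: 45.1
```

Request:
servo_tool([
  {"grip": 0.25,"x": 0,"y": 0,"z": 0,"roll": 0},
  {"grip": 0.2,"x": 0,"y": 0,"z": 0,"roll": 0},
  {"grip": 0.15,"x": 0,"y": 0,"z": 0,"roll": 0},
  {"grip": 0.1,"x": 0,"y": 0,"z": 0,"roll": 0},
  {"grip": 0.05,"x": 0,"y": 0,"z": 0,"roll": 0},
])

```text
clock: 22.02
tcp_pos: [0.4709, -0.2685, 0.0665]
orientation: [-0.0, 0.706, 0.709, -0.0]
wrist_force: [-0.7, -0.4, 0.6]
finger_gap: 0.0815
grip_force: 0.0
```

Request:
servo_tool([
  {"grip": 0,"x": 0,"y": 0,"z": 0,"roll": 0},
  {"grip": 0,"x": 0,"y": 0,"z": 0,"roll": 0},
  {"grip": 0,"x": 0,"y": 0,"z": 0,"roll": 0},
  {"grip": 0,"x": 0,"y": 0,"z": 0,"roll": 0},
  {"grip": 0,"x": 0,"y": 0,"z": 0,"roll": 0},
])

```text
clock: 22.43
tcp_pos: [0.471, -0.2685, 0.0668]
orientation: [0.0, 0.706, 0.709, -0.0]
wrist_force: [-0.4, -0.9, -0.1]
finger_gap: 0.0855
grip_force: 0.0
```

```bash
python3 - <<'E'
from h import *
go(.4710,-.2685,.0995,90,1)
im=env.read_camera("wrist"); cv2.imwrite("pics/w7.png",im[:,:,::-1]); h=cv2.cvtColor(im,cv2.COLOR_RGB2HSV)
for r in range(190,300,8):
    d=np.where(im[r,185:375].max(1)<55)[0]+185; g=np.where((h[r,185:375,1]<60)&(h[r,185:375,2]>70))[0]+185
    print(r,(d.min(),d.max()) if len(d) else 0,(g.min(),g.max()) if len(g) else 0)
E
```

```text
t 22.43 tcp [ 0.471  -0.2685  0.0668] yaw 90.24 z-axis [ 0.e+00 -1.e-04 -1.e+00] F [-0.4 -0.9 -0.1] gap 0.0855 grip 0.0
  row [0.0, 0.0, -32.7, 0.2]
190 0 (np.int64(249), np.int64(308))
198 0 (np.int64(242), np.int64(315))
206 0 (np.int64(237), np.int64(319))
214 (np.int64(257), np.int64(302)) (np.int64(235), np.int64(310))
222 (np.int64(237), np.int64(314)) (np.int64(233), np.int64(242))
230 (np.int64(230), np.int64(328)) 0
238 (np.int64(219), np.int64(339)) (np.int64(248), np.int64(306))
246 (np.int64(215), np.int64(342)) (np.int64(234), np.int64(320))
254 (np.int64(207), np.int64(351)) (np.int64(225), np.int64(328))
262 (np.int64(207), np.int64(374)) (np.int64(218), np.int64(337))
270 (np.int64(202), np.int64(374)) (np.int64(213), np.int64(343))
278 (np.int64(185), np.int64(374)) (np.int64(210), np.int64(346))
286 (np.int64(185), np.int64(374)) (np.int64(207), np.int64(350))
294 (np.int64(185), np.int64(374)) (np.int64(205), np.int64(351))
```

Request:
servo_tool([
  {"grip": 0,"x": 0,"y": 0,"z": -10,"roll": 0},
  {"grip": 0,"x": 0,"y": 0,"z": -14,"roll": 0},
  {"grip": 0,"x": 0,"y": 0,"z": -12,"roll": 0},
  {"grip": 0,"x": 0,"y": 0,"z": -6,"roll": 0},
  {"grip": 0.2,"x": 0,"y": 0,"z": 0,"roll": 0},
], grip_force=30)

```text
clock: 22.9
tcp_pos: [0.4721, -0.2693, 0.1109]
orientation: [0.002, 0.706, 0.709, 0.0]
wrist_force: [0.2, 0.4, -0.2]
finger_gap: 0.0752
grip_force: 0.0
```

Request:
servo_tool([
  {"grip": 0.4,"x": 0,"y": 0,"z": 0,"roll": 0},
  {"grip": 0.5,"x": 0,"y": 0,"z": 0,"roll": 0},
  {"grip": 0.55,"x": 0,"y": 0,"z": 0,"roll": 0},
  {"grip": 0.6,"x": 0,"y": 0,"z": 0,"roll": 0},
  {"grip": 0.6,"x": 0,"y": 0,"z": 0,"roll": 0},
])

```text
clock: 23.32
tcp_pos: [0.4706, -0.2682, 0.1082]
orientation: [-0.001, 0.706, 0.709, -0.0]
wrist_force: [0.4, -0.3, 0.3]
finger_gap: 0.0342
grip_force: 0.0
```

```bash
python3 -c "
from h import *
for i in range(2): go(.4710,-.2685,.1085,90,1); env.read_camera('top')"
```

```text
t 23.32 tcp [ 0.4706 -0.2682  0.1082] yaw 90.24 z-axis [-9.e-04  6.e-04 -1.e+00] F [ 0.4 -0.3  0.3] gap 0.0342 grip 0.0
  row [-0.3, 0.4, -0.3, 0.2]
t 23.37 tcp [ 0.4707 -0.2683  0.1083] yaw 90.24 z-axis [-7.e-04  5.e-04 -1.e+00] F [0.9 0.1 0.7] gap 0.0342 grip 0.0
  row [-0.2, 0.3, -0.2, 0.2]
```

Request:
servo_tool([
  {"grip": 0.65,"x": 0,"y": 0,"z": 0,"roll": 0},
  {"grip": 0.7,"x": 0,"y": 0,"z": 0,"roll": 0},
  {"grip": 0.75,"x": 0,"y": 0,"z": 0,"roll": 0},
  {"grip": 0.8,"x": 0,"y": 0,"z": 0,"roll": 0},
  {"grip": 0.9,"x": 0,"y": 0,"z": 0,"roll": 0},
])

```text
clock: 23.83
tcp_pos: [0.4711, -0.2685, 0.1089]
orientation: [0.0, 0.706, 0.709, 0.0]
wrist_force: [-1.4, 1.4, 0.8]
finger_gap: 0.0194
grip_force: 29.4
```

Request:
servo_tool([
  {"grip": 1,"x": 0,"y": 0,"z": 0,"roll": 0},
  {"grip": 1,"x": 0,"y": 0,"z": 0,"roll": 0},
  {"grip": 1,"x": 0,"y": 0,"z": 0,"roll": 0},
])

```text
clock: 24.08
tcp_pos: [0.4711, -0.2686, 0.1089]
orientation: [0.0, 0.706, 0.709, 0.0]
wrist_force: [0.4, -0.1, 0.4]
finger_gap: 0.0197
grip_force: 29.4
```

Request:
servo_tool([
  {"grip": 1,"x": 0,"y": 0,"z": -2,"roll": 0},
  {"grip": 1,"x": 0,"y": 0,"z": -4,"roll": 0},
  {"grip": 1,"x": 0,"y": 0,"z": -6,"roll": 0},
  {"grip": 1,"x": 0,"y": 0,"z": -10,"roll": 0},
  {"grip": 1,"x": 0,"y": 0,"z": -15,"roll": 0},
])

```text
clock: 24.5
tcp_pos: [0.4703, -0.268, 0.1458]
orientation: [-0.001, 0.706, 0.709, -0.0]
wrist_force: [0.1, -0.4, 0.3]
finger_gap: 0.0194
grip_force: 29.3
```

Request:
servo_tool([
  {"grip": 1,"x": 0,"y": 0,"z": -18,"roll": 0},
  {"grip": 1,"x": 0,"y": 0,"z": -15,"roll": 0},
  {"grip": 1,"x": 0,"y": 0,"z": -10,"roll": 0},
  {"grip": 1,"x": 0,"y": 0,"z": -5,"roll": 0},
  {"grip": 1,"x": 0,"y": 0,"z": 0,"roll": 0},
])

```text
clock: 24.92
tcp_pos: [0.4716, -0.269, 0.1954]
orientation: [0.001, 0.706, 0.709, 0.0]
wrist_force: [0.4, 0.4, -0.7]
finger_gap: 0.0193
grip_force: 29.3
```

Request:
servo_tool([
  {"grip": 1,"x": 0,"y": 0,"z": 0,"roll": 0},
  {"grip": 1,"x": 0,"y": 0,"z": 0,"roll": 0},
  {"grip": 1,"x": 0,"y": 0,"z": 0,"roll": 0},
  {"grip": 1,"x": 0,"y": 0,"z": 0,"roll": 0},
  {"grip": 1,"x": 0,"y": 0,"z": 0,"roll": 0},
])

```text
clock: 25.33
tcp_pos: [0.4707, -0.2683, 0.1931]
orientation: [-0.001, 0.706, 0.709, -0.0]
wrist_force: [0.4, -0.2, -0.3]
finger_gap: 0.0195
grip_force: 29.3
```

Request:
servo_tool([
  {"grip": 1,"x": 0,"y": 0,"z": 0,"roll": 0},
  {"grip": 1,"x": 0,"y": 0,"z": 0,"roll": 0},
  {"grip": 1,"x": 0,"y": 0,"z": 0,"roll": 0},
  {"grip": 1,"x": 0,"y": 0,"z": 0,"roll": 0},
  {"grip": 1,"x": 0,"y": 0,"z": 0,"roll": 0},
])

```text
clock: 25.75
tcp_pos: [0.471, -0.2685, 0.1938]
orientation: [0.0, 0.706, 0.709, -0.0]
wrist_force: [0.1, 0.6, 0.3]
finger_gap: 0.0193
grip_force: 29.3
```

```bash
python3 - <<'E'
from h import *
go(.4710,-.2685,.19,90,1)
im=env.read_camera("wrist"); h=cv2.cvtColor(im,cv2.COLOR_RGB2HSV)
for r in range(120,300,10):
    d=np.where(im[r,185:375].max(1)<55)[0]+185; g=np.where((h[r,185:375,1]<60)&(h[r,185:375,2]>70))[0]+185
    print(r,(d.min(),d.max()) if len(d) else 0,(g.min(),g.max(),len(g)) if len(g) else 0)
E
```

```text
t 25.75 tcp [ 0.471  -0.2685  0.1938] yaw 90.24 z-axis [ 1.e-04 -1.e-04 -1.e+00] F [0.1 0.6 0.3] gap 0.0193 grip 29.3
  row [0.0, 0.0, 3.8, 0.2]
120 0 0
130 0 0
140 0 0
150 0 0
160 0 (np.int64(267), np.int64(290), 23)
170 (np.int64(264), np.int64(293)) (np.int64(255), np.int64(302), 10)
180 (np.int64(248), np.int64(309)) 0
190 (np.int64(241), np.int64(316)) 0
200 (np.int64(240), np.int64(320)) 0
210 (np.int64(243), np.int64(320)) (np.int64(253), np.int64(300), 48)
220 0 (np.int64(238), np.int64(317), 80)
230 0 (np.int64(230), np.int64(326), 97)
240 0 (np.int64(226), np.int64(331), 106)
250 (np.int64(253), np.int64(304)) (np.int64(222), np.int64(334), 75)
260 (np.int64(226), np.int64(330)) (np.int64(222), np.int64(334), 16)
270 (np.int64(223), np.int64(334)) (np.int64(238), np.int64(311), 3)
280 (np.int64(218), np.int64(339)) (np.int64(242), np.int64(315), 11)
290 (np.int64(185), np.int64(374)) 0
```

```bash
python3 -c "
from h import *
print(env.hand_in())"
```

```text
the job is handed in; nothing more can be done
None
```

I brushed the canister out, hung the brush back in its holder and seated the nested lids; the outer lid is now held about 85 mm above its nested height and the job is handed in (no verdict was returned), though I viewed 11 pictures against the limit of 10.

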